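# Torque the terminator on the antenna splitter

## Robot

A 6-joint arm with a two-finger parallel gripper is mounted at the origin on a cart in front of the work surface, level with it; the furniture and walls round the work are solid. World frame = base frame: x ahead of the robot, y to its left, z up, the work surface at z = 0. Lengths are in mm, angles in rad, forces in N, time in s.
With the tool pointing down it reaches from about 325 to 900 mm from the base axis. Payload 3.5 kg.
Tool frame: the origin (TCP) lies at the very end of the fingers, on their centre line; the grasp point (between the pads) lies 19 mm behind it; z points along the fingers, y is the line along which they close (so a half turn about z gives the same grasp; the last joint's range is limited). The gripper opens to 85 mm and grips with 20 to 120 N. Pads are 22 mm wide; open, the fingers measure 114 mm over their backs; the gripper's body (76 mm by 85 mm) begins 54 mm behind the grasp point. The pads swing forward as they close: fully open they stand 13 mm farther back than shut.
Start: joints at [1.19, 0.276, -0.026, 1.268, 0, 1.467], TCP at [171.407, 601.034, 231.313] pointing down, gripper open.
Joint ranges: [-3.12, 3.12], [-0.85, 1.88], [-1.08, 1.24], [-1.95, 2.15], [-1.57, 1.53], [-3.14, 3.14]. Speed limits (rad/s): [2.57, 2.57, 3.14, 3.14, 3.14, 3.14].

## Interface

Orientations are given as a 3x3 rotation matrix whose columns are the frame's x, y, z axes.
In Python, from cell import manip gives the robot as it stands. The module is installed in compiled form; this text tells all that it offers.
- The arm moves only by the tool drive_tool, never from a script. Its argument "plan" is a list that holds one entry, the list of rows, each a list of 6 numbers: the shift along the tool's x, y, z normalised to -1 to 1, where 1 is 30 mm, then the turn, a rotation vector about the tool's x, y, z normalised to -1 to 1, where 1 is 60 degrees. A call has exactly 10 rows; each row shifts and turns the commanded pose from where the row before left it, along the tool's axes as they then stand; what a row does not reach is not made up. A row lasts 1/12 s, in which the tool goes at most 41.7 mm and 7.16 degrees, less where a joint would pass 70% of its speed; a pose out of reach is approached as far as the arm can. A call with a number of a shift or a turn outside -1 to 1 is refused whole. A call with a gripper value outside its range is refused whole. "claw" is the finger opening in mm, from 0 to 85.4, set as the call begins (left out, the last holds). The fingers move at their own pace and stop on an object; "grip_force" is the grip in N (left out, the last holds). Time passes only in rows, so rows that do not move let the fingers close, or fill a call up. It gives the time, the measured TCP pose, the force, the opening and the grip force at its end, in the units of the state.
- manip.sense(): the state, without advancing time (a new reading comes with each control period).
- manip.capture(name): name is "scene" or "top" or "wrist"; returns the picture (400x640x3 uint8, blue, green, red); there is no depth.
- manip.camera_model(name): a dict with "K" (3x3 intrinsics, pixels), "position" and "rotation" of the camera in the world; the wrist camera has in their place "tool_from_camera" (4x4, takes a point from camera to tool coordinates, whose origin is the TCP and whose axes are the flange's). Camera axes: x right, y up, looking along -z (the intrinsics and any distortion apply to the point x, -y, -z); pixel columns grow to the right and rows downward; lengths in mm; the calibration is good to about 2 mm. The wrist camera is an equidistant fisheye: a pixel r from the principal point sees the ray r / f radians off the axis. A picture is of the moment at which its call begins: read the wrist's pose just before it. camera_model takes no time and is no camera call.
- manip.sign_off(): hands the job in; it is judged then, once.
The state is a dict: "time_s": time; "joint_positions": joint angles; "qvel": joint speeds; "joint_efforts": joint torques, N m; "tool_pos": TCP position; "ee_rot": TCP orientation; "wrist_force": force on the tool from outside, world axes, zero at the start; "moment": the same for the moment, N m; "opening": finger opening in mm; "grasp_force": force on a finger pad.
Only numpy, scipy, OpenCV 4.12 (cv2) and the standard library are available. Lean on these libraries where they do the work, as an engineer would, in place of code of your own. Each camera call takes 0.05 s, during which the arm holds its last target. There are 200 camera calls.

## Task

The terminator on the antenna splitter is only finger-tight. Take the break-over torque wrench from its tray, put its toothed ring fully down over the slotted nut of the terminator and turn it clockwise (seen from above) until the nut is home and the wrench clicks and its handle gives way at the joint; stop at once, before the handle folds on to its stop. Then lift the wrench off and lay it gently back flat in its tray, leaving the nut tight and the other things on the desk alone.

Things in the scene. Friction and masses are not known exactly. Their poses are not given: they have to be found in the camera images.
- splitter: antenna splitter: aluminium box 80 x 212 x 34 mm on a steel plate 104 x 250 x 6 mm, fixed to the desk. Origin under its centre, x across, y along the four ports on top (x = 0, y = -72, -24, 24, 72 mm). Three are bare round sockets, 22 mm in diameter, tops 46 mm above the desk; one, any of the four, carries the terminator
- nut_lugs (a point): terminator's slotted round nut: point on its axis at the foot of the slots, 51 mm above the desk, turning with it. Below: collar 30 mm in diameter, on which the ring comes to rest. Above: 6 lugs round a 21 mm core, each 6.4 mm wide, to 15 mm from the axis, 12 mm high, tops rounded; then a fixed dark round body, 16 mm in diameter, to 80 mm above the desk. z up, x through one of the lugs
- coupling_nut (a joint): turn of the coupling nut in rad, growing clockwise seen from above (tightening); starts at 0.45 to 0.8 and is home on its seat at 1.2, a hard stop. Until then a light drag of about 0.15 N m; it stays where it is left
- wrench: handle of the break-over torque wrench (233 mm, 0.25 kg in all), flat in the tray. Origin at the middle of the black grip (20 wide, 18 high, x = -80 to +32 mm), on its underside; x along the handle to the ring, z up. Head hinged at x = 81 mm; ring centre at x = 120 mm, y = 0 unless clicked. Centre of mass near x = 20 mm. Moving the handle clockwise from above turns the nut clockwise
- ring (a point): centre of the wrench's toothed ring at its underside (level with the handle's underside): ring 43 mm in diameter, 12 mm high, open through, 6 inner teeth 4.2 mm wide with tips 12 mm from the centre. A gap between teeth lies on the handle's line: it fits when the wrench's x axis is along nut_lugs' x or any multiple of 60 degrees from it, within 7 degrees. Fully down, this point meets nut_lugs
- wrench_head (a joint): fold of the wrench in rad: 0 and rigid until about 0.61 N m at its hinge (7.5 N sideways at the middle of the grip, 81 mm from the hinge); then it clicks, the force drops and the handle gives way clockwise towards a hard stop at 0.33. Clicked above 0.05; not to be driven past 0.26 (20 mm of hand travel). Springs back to 0 when eased
- tray: shallow black tool tray, 272 x 92 x 14 mm, walls and floor 3 mm, fixed to the desk. Origin at the centre of its underside, x along its length. At the start the wrench lies in it lengthwise with its ring towards the tray's +x end and its grip's middle about 24 mm on the -x side of the tray's centre
- flush_cutters: bystander: flush cutters with orange handles, 44 x 144 x 12 mm, origin under the centre
- screw_tray: bystander: white eight-cell screw tray, 62 x 148 x 21 mm, origin under the centre
- loupe: bystander: black watchmaker's loupe, 43 mm in diameter, 38 mm high, origin under the centre
- multimeter: bystander: yellow and black hand multimeter, 142 x 72 x 44 mm, origin under the centre
- yellow_case: bystander: small yellow plastic case, 55 x 90 x 22 mm, origin under the centre

How it is judged (in metres and radians):
On the way, in this order (a step that is already met when the one before it is completed fails the run):
1. the wrench's ring is fully down on the slotted nut (horizontal distance between ring and nut_lugs below 0.004 m and z of ring in the frame of nut_lugs between -0.004 and 0.004 m), for 0.1 s.
2. with the ring on the nut and the nut home, the wrench has clicked (all of step 1 and value of joint coupling_nut above 1.15 rad and value of joint wrench_head above 0.05 rad), for 0.05 s.
At the end, for the whole second after the job is handed in: the nut is still home (joint above 1.1), and the wrench, unclicked (fold below 0.04 rad) and at rest, lies flat and right way up on the tray's floor (grip and ring less than 8 mm above the desk, tilt below 0.08 rad) with its grip's middle and its ring inside the tray's walls, either way round (y of wrench in the frame of tray between -0.043 and 0.043 m and x of wrench in the frame of tray between -0.133 and 0.133 m and y of ring in the frame of tray between -0.043 and 0.043 m and x of ring in the frame of tray between -0.133 and 0.133 m and height (world z) of each of wrench, ring below 0.008 m and angle between wrench's own z axis and vertical below 0.08 rad and value of joint coupling_nut above 1.1 rad and value of joint wrench_head below 0.04 rad and linear speed of wrench below 0.01 m/s); the robot touches nothing.
It fails at once if the wrench is driven on past the click (fold above 0.26 rad) (value of joint wrench_head above 0.26 rad).
It fails at once if the wrench is dropped (falls free faster than 0.8 m/s, some 3 cm) (linear speed of wrench above 0.8 m/s and contact force between the fingers and wrench below 0.05 N).
It fails at once if a bystander (cutters, screw tray, loupe, multimeter, yellow case) is pushed more than 3 cm (distance of any of flush_cutters, screw_tray, loupe, multimeter, yellow_case from where it was at the start of the episode above 0.03 m).
It also fails if it takes over 61 s, if anything falls off the work surface, if the arm or the gripper's body presses on something with over 40 N, if the wrist force passes 120 N, or if a joint passes its speed limit or range.

## Working session

There is one attempt and no reset: what is moved stays moved. The work goes in short steps, Python scripts to look and compute and a tool call to move; the robot and the scene stay as the last step left them, time stands still between calls to the robot, and variables do not carry over. Pictures are saved under pics/ and viewed, at most 10 in all, crops included, and the job is handed in when it is done.

Besides the shell and the picture viewer there is one more tool, called after "Call:" as name(argument=value, ...), one argument or row to a line, values as JSON. drive_tool: Moves the arm, as the interface text tells. Scaled input: -1 to 1 covers 30 mm each way for a shift and 60 degrees each way for a turn. Its arguments: {"type":"object","properties":{"plan":{"type":"array","items":{"type":"array","items":{"type":"array","items":{"type":"number"}}}},"claw":{"type":"number"},"grip_force":{"type":"number"}},"required":["plan"]}

```bash
mkdir -p pics; python3 - <<'E'
from cell import manip
import cv2,numpy as np
s=manip.sense();print(s['time_s'],s['tool_pos'],np.round(s['ee_rot'],3).tolist(),s['opening'],s['wrist_force'],s['joint_positions'])
for n in('top','scene','wrist'):
    m=manip.camera_model(n);print(n,{k:np.round(v,3).tolist() if not isinstance(v,str) else v for k,v in m.items()})
    cv2.imwrite(f'pics/{n}0.png',manip.capture(n))
E
```

```text
0.0 [171.13330953 600.31111152 230.1559314 ] [[-0.962, 0.274, -0.001], [0.274, 0.962, -0.002], [0.0, -0.002, -1.0]] 85.41687588290033 [-0.28803436  0.25110851 -0.18407633] [ 1.18957729e+00  2.77134294e-01 -2.78871407e-02  1.26798078e+00
 -2.89681769e-06  1.46734865e+00]
top {'K': [[461.201, 0.0, 315.315], [0.0, 461.201, 199.182], [0.0, 0.0, 1.0]], 'position': [369.074, 14.596, 1454.564], 'rotation': [[-0.017, 0.992, -0.124], [-1.0, -0.017, 0.003], [0.001, 0.124, 0.992]]}
scene {'K': [[402.014, 0.0, 314.926], [0.0, 402.014, 204.525], [0.0, 0.0, 1.0]], 'position': [-45.562, -718.198, 505.198], 'rotation': [[0.798, 0.257, -0.545], [-0.602, 0.333, -0.726], [-0.005, 0.907, 0.42]]}
wrist {'K': [[309.707, 0.0, 325.907], [0.0, 309.707, 200.782], [0.0, 0.0, 1.0]], 'tool_from_camera': [[0.0, 0.944, 0.329, 85.469], [1.0, -0.001, 0.0, -0.223], [0.0, 0.329, -0.944, -141.6], [0.0, 0.0, 0.0, 1.0]]}
```

View pics/top0.png

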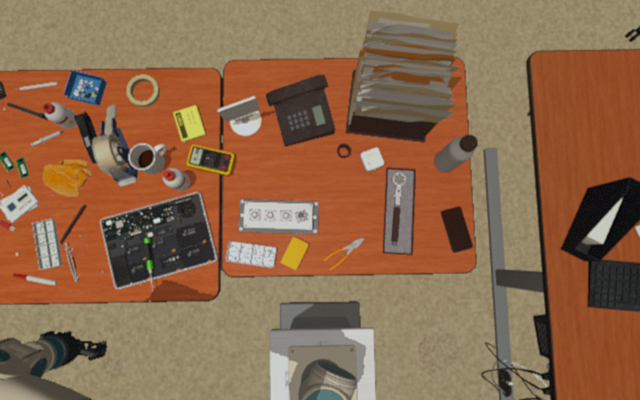

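View pics/wrist0.png

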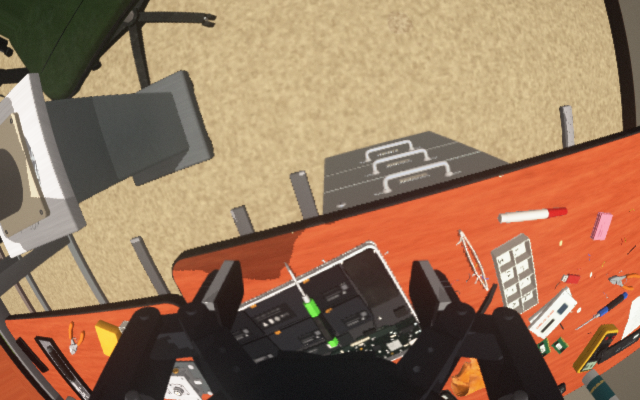

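The top view shows the tray with wrench at px (398,210), ring end up at (399,180). The splitter is at (279,216) with the terminator on its right-most port (302,215), and the cutters lie between them at (345,253). The wrist view is still over the neighbouring desk.

```bash
cat > h.py <<'E'
from cell import manip
import cv2,numpy as np
def ray(name,uv,st=None):
    m=manip.camera_model(name);K=np.array(m['K']);uv=np.atleast_2d(np.array(uv,float))
    a=(uv[:,0]-K[0,2])/K[0,0];b=(uv[:,1]-K[1,2])/K[1,1]
    if name=='wrist':
        th=np.hypot(a,b);k=np.sin(th)/np.maximum(th,1e-9)
        d=np.c_[a*k,-b*k,-np.cos(th)]
        T=np.array(m['tool_from_camera']);R=np.array(st['ee_rot'])
        return np.array(st['tool_pos'])+R@T[:3,3],d@(R@T[:3,:3]).T
    return np.array(m['position']),np.c_[a,-b,-np.ones_like(a)]@np.array(m['rotation']).T
def at(name,uv,z,st=None):
    o,d=ray(name,uv,st);return o+d*((z-o[2])/d[:,2])[:,None]
def pix(p,st):  # world -> wrist pixel
    m=manip.camera_model('wrist');K=np.array(m['K']);T=np.array(m['tool_from_camera']);R=np.array(st['ee_rot'])
    c=(((np.atleast_2d(p)-st['tool_pos'])@R)-T[:3,3])@T[:3,:3]
    x,y,z=c[:,0],-c[:,1],-c[:,2];r=np.hypot(x,y);t=np.arctan2(r,z)*K[0,0]/np.maximum(r,1e-9)
    return np.c_[x*t+K[0,2],y*t+K[1,2]]
E
python3 - <<'E'
from h import *
np.set_printoptions(precision=1,suppress=True)
print(at('top',[(387,168),(415,168),(412,254),(384,254)],14))
print('ring,grip',at('top',[(399,180),(396,226)],12))
print('split',at('top',[(239,200),(319,201),(318,233),(238,231)],6), 'nut',at('top',[(302,215)],65))
print('cut',at('top',[(345,253)],6))
im=cv2.imread('pics/top0.png')[150:280,220:430]
cv2.imwrite('pics/c0.png',cv2.resize(im,None,fx=3.8,fy=3.8,interpolation=cv2.INTER_CUBIC))
E
```

```text
[[ 644.3 -219.    14. ]
 [ 642.8 -307.9   14. ]
 [ 372.  -286.7   14. ]
 [ 373.5 -199.8   14. ]]
ring,grip [[ 605.5 -255.9   12. ]
 [ 459.9 -240.8   12. ]]
split [[550.9 251.7   6. ]
 [543.4  -1.3   6. ]
 [442.4   3.7   6. ]
 [452.9 254.5   6. ]] nut [[494.6  51.5  65. ]]
cut [[378.7 -79.5   6. ]]
```

View pics/c0.png

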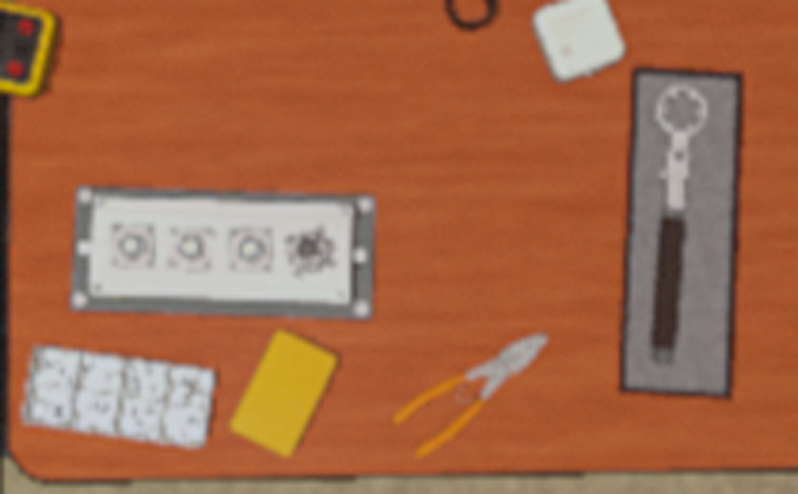

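Call:
drive_tool(
  plan=[
    [[-0.95,-0.9,0,0,0,0],[-0.95,-0.9,0,0,0,0],[-0.95,-0.9,0,0,0,0],[-0.95,-0.9,0,0,0,0],[-0.95,-0.9,0,0,0,0],[-0.95,-0.9,0,0,0,0],[-0.95,-0.9,0,0,0,0],[-0.95,-0.9,0,0,0,0],[-0.95,-0.9,0,0,0,0],[-0.95,-0.9,0,0,0,0]],
  ],
)

```text
time_s: 0.98
tool_pos: [371.7, 261.4, 231.2]
ee_rot: [[-0.962, 0.274, 0.0], [0.274, 0.962, -0.0], [-0.0, -0.0, -1.0]]
wrist_force: [0.8, -0.2, -0.3]
opening: 85.5
grasp_force: 0.0
```

Call:
drive_tool(
  plan=[
    [[-0.87,-0.8,0,0,0,0],[-0.87,-0.8,0,0,0,0],[-0.87,-0.8,0,0,0,0],[-0.87,-0.8,0,0,0,0],[-0.87,-0.8,0,0,0,0],[-0.87,-0.8,0,0,0,0],[-0.87,-0.8,0,0,0,0],[0,0,0,0,0,-0.083],[0,0,0,0,0,-0.083],[0,0,0,0,0,0]],
  ],
)

```text
time_s: 1.82
tool_pos: [501.1, 50.7, 230.9]
ee_rot: [[-0.995, 0.104, -0.001], [0.104, 0.995, 0.0], [0.001, -0.0, -1.0]]
wrist_force: [0.1, 0.4, -0.1]
opening: 85.4
grasp_force: 0.0
```

```bash
python3 - <<'E'
from h import *
import pickle
s=manip.sense();im=manip.capture('wrist');cv2.imwrite('pics/w1.png',im);pickle.dump((s,im),open('w1.pkl','wb'))
print(s['time_s'],s['tool_pos'],np.round(s['ee_rot'],3).tolist())
print(pix([[495,51,63],[495,51,80],[495,51,51]],s))
u,v=pix([[495,51,65]],s)[0].astype(int)
c=im[max(v-65,0):v+65,max(u-85,0):u+85]
print(u,v,c.shape)
cv2.imwrite('pics/w1c.png',cv2.resize(c,None,fx=4.5,fy=4.5,interpolation=cv2.INTER_CUBIC))
E
```

```text
1.8167 [501.07052042  50.70892861 230.86485222] [[-0.995, 0.104, -0.001], [0.104, 0.995, 0.0], [0.001, -0.0, -1.0]]
[[325.76996974 174.93871821]
 [325.7569547  179.24913311]
 [325.7783926  172.15407541]]
325 175 (130, 170, 3)
```

View pics/w1c.png

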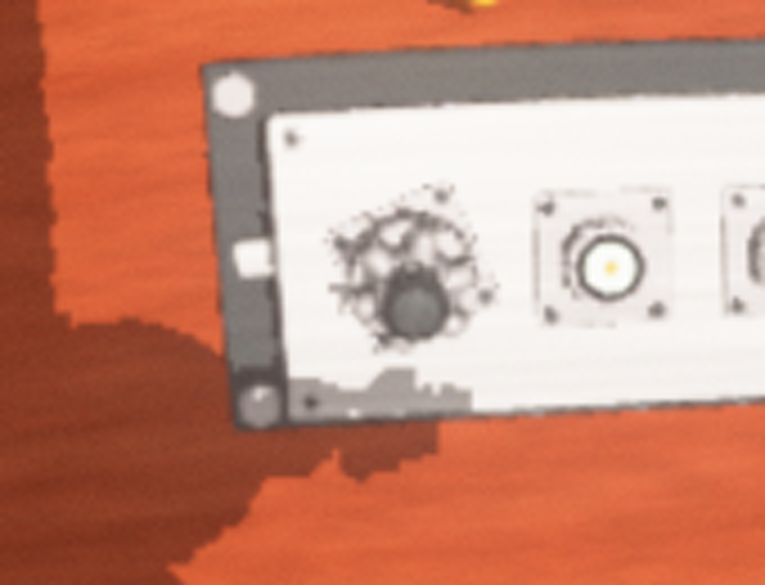

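The crop shows the nut with the dark body top at crop (416,300), i.e. px (332,177), and lugs around it as light blobs too coarse to read. I'll take a closer look from overhead.

Call:
drive_tool(
  plan=[
    [[-0.53,0.04,0.97,0,0,0],[-0.53,0.04,0.97,0,0,0],[-0.53,0.04,0.97,0,0,0],[-0.53,0.04,0.97,0,0,0],[-0.53,0.04,0.97,0,0,0],[0,0,0,0,0,0],[0,0,0,0,0,0],[0,0,0,0,0,0],[0,0,0,0,0,0],[0,0,0,0,0,0]],
  ],
)

```text
time_s: 2.7
tool_pos: [581.6, 49.5, 88.1]
ee_rot: [[-0.995, 0.104, 0.004], [0.104, 0.995, -0.0], [-0.004, 0.0, -1.0]]
wrist_force: [0.1, 0.8, 0.2]
opening: 85.4
grasp_force: 0.0
```

```bash
python3 - <<'E'
from h import *
import pickle
s=manip.sense();im=manip.capture('wrist');cv2.imwrite('pics/w2.png',im);pickle.dump((s,im),open('w2.pkl','wb'))
print(s['time_s'],s['tool_pos'],np.round(s['ee_rot'],3).tolist())
u,v=pix([[495,56,63]],s)[0].astype(int);v=max(v,50)
c=im[v-50:v+50,u-65:u+65]
print(u,v)
cv2.imwrite('pics/w2c.png',cv2.resize(c,None,fx=6,fy=6,interpolation=cv2.INTER_CUBIC))
E
```

```text
2.7 [581.58839128  49.47417478  88.1060366 ] [[-0.995, 0.104, 0.004], [0.104, 0.995, -0.0], [-0.004, 0.0, -1.0]]
321 94
```

View pics/w2c.png

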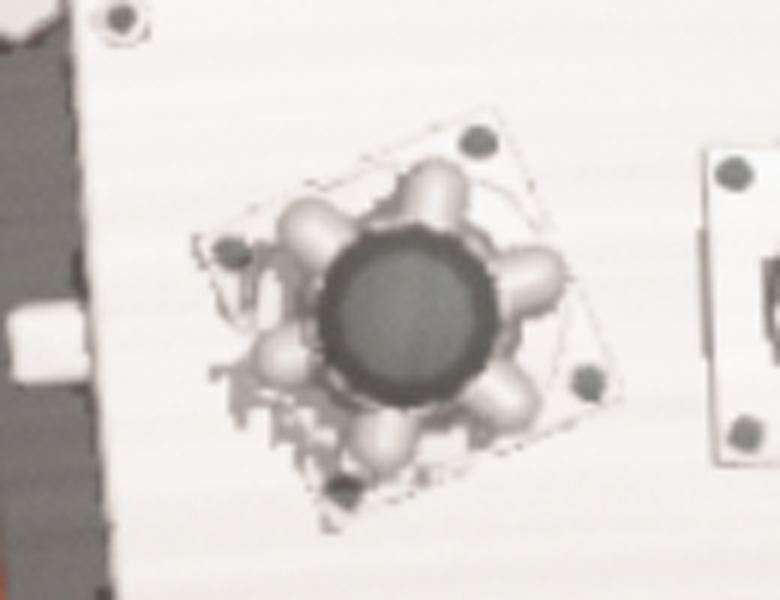

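The crop clearly shows six lugs around the dark body at crop (410,315), with tips at (437,165), (562,272), (530,420), (380,465), (265,357) and (290,210).

```bash
python3 - <<'E'
from h import *
import pickle
s,im=pickle.load(open('w2.pkl','rb'))
np.set_printoptions(precision=2,suppress=True)
f=lambda l:[(256+x/6,44+y/6) for x,y in l]
t=at('wrist',f([(437,165),(562,272),(530,420),(380,465),(265,357),(290,210)]),60,s)
c=t.mean(0);d=t-c;print(c,np.hypot(d[:,0],d[:,1]),a:=np.degrees(np.arctan2(d[:,1],d[:,0])),a%60)
print('body',at('wrist',f([(410,315),(318,315),(500,315)]),80,s))
s1,_=pickle.load(open('w1.pkl','rb'));print('body1',at('wrist',[(332.4,176.7)],80,s1))
# port next
print('flange screws',at('wrist',f([(735,173),(747,433)]),36,s))
E
```

```text
[496.21  57.42  60.  ] [13.82 14.09 14.43 14.06 13.64 14.42] [ 164.3   100.36   42.3   -17.36  -79.79 -137.72] [44.3  40.36 42.3  42.64 40.21 42.28]
body [[496.25  57.45  80.  ]
 [495.45  50.23  80.  ]
 [496.96  64.52  80.  ]]
body1 [[493.1   57.72  80.  ]]
flange screws [[484.28  91.91  36.  ]
 [511.63  90.86  36.  ]]
```

Call:
drive_tool(
  plan=[
    [[-0.13,-0.9,-0.9,0,0,0],[-0.13,-1,-0.8,0,0,0],[-0.13,-1,0,0,0,0],[-0.13,-1,0,0,0,0],[-0.13,-1,0,0,0,0],[-0.13,-1,0,0,0,0],[-0.13,-1,0,0,0,0],[-0.13,-1,0,0,0,0],[-0.13,-1,0,0,0,0],[-0.13,-1,0,0,0,0]],
  ],
)

```text
time_s: 3.58
tool_pos: [588.7, -251.7, 138.4]
ee_rot: [[-0.995, 0.104, 0.002], [0.104, 0.995, -0.001], [-0.002, -0.001, -1.0]]
wrist_force: [0.9, 0.2, 0.5]
opening: 85.5
grasp_force: 0.0
```

Call:
drive_tool(
  plan=[
    [[0,0,0,0,0,0],[0,0,0,0,0,0],[0,0,0,0,0,0],[0,0,0,0,0,0],[0,0,0,0,0,0],[0,0,0,0,0,0],[0,0,0,0,0,0],[0,0,0,0,0,0],[0,0,0,0,0,0],[0,0,0,0,0,0]],
  ],
)

```text
time_s: 4.42
tool_pos: [588.8, -250.0, 136.8]
ee_rot: [[-0.995, 0.103, -0.0], [0.103, 0.995, 0.0], [0.0, 0.0, -1.0]]
wrist_force: [-1.2, -0.9, 0.1]
opening: 85.2
grasp_force: 0.0
```

```bash
python3 - <<'E'
from h import *
import pickle
s=manip.sense();im=manip.capture('wrist');cv2.imwrite('pics/w3.png',im);pickle.dump((s,im),open('w3.pkl','wb'))
print(s['time_s'],s['tool_pos'],np.round(s['ee_rot'],3).tolist())
c=im[0:280,150:500]
cv2.imwrite('pics/w3c.png',cv2.resize(c,None,fx=2.1,fy=2.1,interpolation=cv2.INTER_CUBIC))
E
```

```text
4.4167 [ 588.75487231 -249.96332527  136.78274126] [[-0.995, 0.103, -0.0], [0.103, 0.995, 0.0], [0.0, 0.0, -1.0]]
```

View pics/w3c.png

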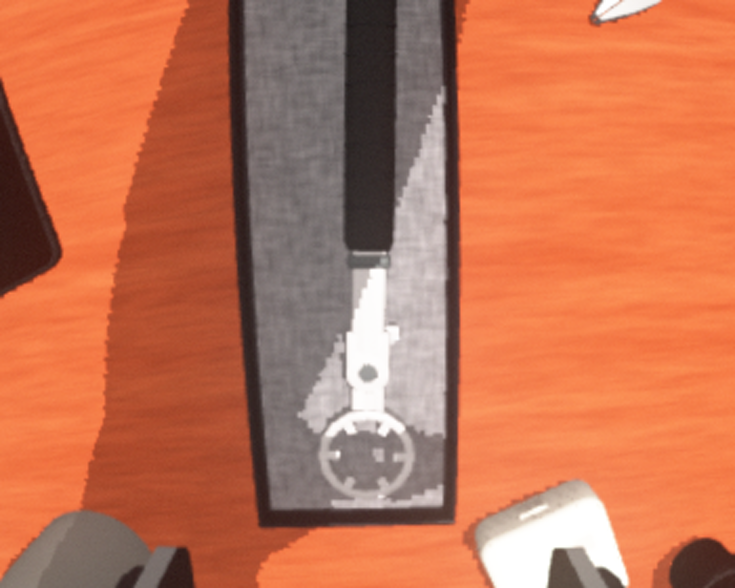

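The picture shows the ring centre at crop (367,454), hinge pin (368,373), and the grip's front end at (369,249) with edges 346–396. The tray's far corners are at (262,520) and (452,518).

```bash
python3 - <<'E'
from h import *
import pickle
s,im=pickle.load(open('w3.pkl','rb'))
np.set_printoptions(precision=2,suppress=True)
f=lambda x,y:(150+x/2.1,y/2.1)
r=at('wrist',[f(367,454)],15,s)[0];h=at('wrist',[f(368,373)],15,s)[0];g=at('wrist',[f(369,249),f(369,240),f(371.5,10)],21,s)
e=at('wrist',[f(346,10),f(397,10),f(345,240),f(393,240)],21,s)
print(r,h,g,e)
for p in(h,g[0],g[2]):
    d=r-p;print(np.hypot(*d[:2]),np.degrees(np.arctan2(d[1],d[0])))
for p in e[2:3]: print(np.hypot(*(e[0]-e[1])[:2]),np.hypot(*(e[2]-e[3])[:2]))
print(at('wrist',[f(262,520),f(452,518)],14,s))
E
```

```text
[ 609.72 -253.37   15.  ] [ 573.43 -249.14   15.  ] [[ 521.55 -243.34   21.  ]
 [ 517.99 -242.97   21.  ]
 [ 425.2  -232.38   21.  ]] [[ 424.12 -242.19   21.  ]
 [ 426.13 -222.55   21.  ]
 [ 516.99 -252.31   21.  ]
 [ 518.93 -233.62   21.  ]]
36.53458094931724 -6.640171480298904
88.73415899819423 -6.492211649879052
185.70207401954255 -6.490091464813137
19.740973547747977 18.787319452056295
[[ 638.09 -305.2    14.  ]
 [ 645.89 -217.86   14.  ]]
```

Call:
drive_tool(
  plan=[
    [[0.943,0,0.7,0,0,0.01],[0.943,0,0.7,0,0,0],[0.943,0,0.7,0,0,0],[0,0,0.8,0,0,0],[0,0,0,0,0,0],[0,0,0,0,0,0],[0,0,0,0,0,0],[0,0,0,0,0,0],[0,0,0,0,0,0],[0,0,0,0,0,0]],
  ],
  claw=34,
  grip_force=60,
)

```text
time_s: 5.3
tool_pos: [506.1, -241.6, 51.3]
ee_rot: [[-0.993, 0.114, 0.003], [0.114, 0.994, -0.002], [-0.003, -0.001, -1.0]]
wrist_force: [-0.1, -0.3, -0.2]
opening: 34.4
grasp_force: 0.0
```

```bash
python3 - <<'E'
from h import *
s=manip.sense();im=manip.capture('wrist');print(s['time_s'],s['tool_pos'],s['opening'],np.round(s['ee_rot'],4).tolist())
cv2.imwrite('pics/w4.png',im)
R=np.array(s['ee_rot'])
th=np.radians(-6.5);p=np.array([609.7,-253.4])-106*np.array([np.cos(th),np.sin(th)])
print('move tool',R.T@(np.r_[p,5]-s['tool_pos']))
E
```

```text
5.3 [ 506.10157634 -241.59449332   51.26003351] 34.38291394219334 [[-0.9935, 0.1138, 0.0026], [0.1138, 0.9935, -0.0016], [-0.0028, -0.0013, -1.0]]
move tool [ 1.86048421  0.05839219 46.25497382]
```

View pics/w4.png

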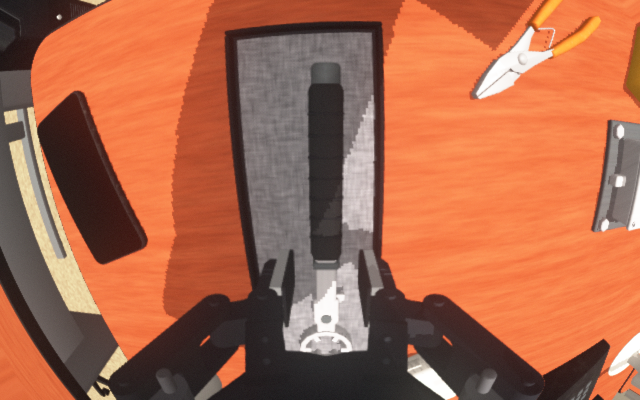

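The fingers straddle the grip (px 325), centred and inside the tray walls. I'll descend.

Call:
drive_tool(
  plan=[
    [[0,0,0.3,0,0,0],[0,0,0.3,0,0,0],[0,0,0.3,0,0,0],[0,0,0.25,0,0,0],[0,0,0.2,0,0,0],[0,0,0.1,0,0,0],[0,0,0.05,0,0,0],[0,0,0,0,0,0],[0,0,0,0,0,0],[0,0,0,0,0,0]],
  ],
)

```text
time_s: 6.18
tool_pos: [504.8, -241.0, 5.2]
ee_rot: [[-0.993, 0.114, 0.001], [0.114, 0.993, -0.001], [-0.001, -0.0, -1.0]]
wrist_force: [-0.4, -1.2, 0.2]
opening: 34.2
grasp_force: 0.0
```

Call:
drive_tool(
  plan=[
    [[0,0,0,0,0,0],[0,0,0,0,0,0],[0,0,0,0,0,0],[0,0,0,0,0,0],[0,0,0,0,0,0],[0,0,0,0,0,0],[0,0,0,0,0,0],[0,0,0,0,0,0],[0,0,0,0,0,0],[0,0,0,0,0,0]],
  ],
  claw=0,
  grip_force=80,
)

```text
time_s: 7.02
tool_pos: [504.8, -241.1, 5.6]
ee_rot: [[-0.993, 0.114, 0.001], [0.114, 0.993, -0.001], [-0.001, -0.001, -1.0]]
wrist_force: [-1.1, 0.9, 6.0]
opening: 18.0
grasp_force: 79.7
```

Call:
drive_tool(
  plan=[
    [[0,0,-0.1,0,0,0],[0,0,-0.2,0,0,0],[0,0,-0.3,0,0,0],[0,0,-0.4,0,0,0],[0,0,-0.5,0,0,0],[0,0,-0.5,0,0,0],[0,0,-0.5,0,0,0],[0,0,-0.5,0,0,0],[0,0,-0.4,0,0,0],[0,0,-0.2,0,0,0]],
  ],
)

```text
time_s: 7.85
tool_pos: [505.6, -241.5, 115.5]
ee_rot: [[-0.993, 0.114, 0.003], [0.114, 0.993, -0.002], [-0.003, -0.002, -1.0]]
wrist_force: [0.4, -0.5, -1.8]
opening: 17.9
grasp_force: 78.9
```

```bash
python3 - <<'E'
from h import *
s=manip.sense();print(s['tool_pos'],s['wrist_force'],s['moment'],s['opening'],s['grasp_force'])
R=np.array(s['ee_rot']);print(R.T@(np.array([417.4,-13.5,115])-s['tool_pos']))
E
```

```text
[ 505.56291192 -241.49252484  115.51693575] [ 0.37697415 -0.45330638 -1.77261982] [-0.03913589  0.00443881 -0.01628962] 17.920410435696482 78.93609523773193
[ 1.13619315e+02  2.16435133e+02 -2.04814047e-01]
```

Call:
drive_tool(
  plan=[
    [[0.25,0.45,0,0,0,0],[0.47,0.9,0,0,0,0],[0.47,0.9,0,0,0,0],[0.47,0.9,0,0,0,0],[0.47,0.9,0,0,0,0],[0.47,0.9,0,0,0,0],[0.47,0.9,0,0,0,0],[0.47,0.9,0,0,0,0],[0.25,0.46,0,0,0,0],[0,0,0,0,0,0]],
  ],
)

```text
time_s: 8.68
tool_pos: [411.9, -9.5, 111.5]
ee_rot: [[-0.994, 0.11, -0.005], [0.11, 0.994, 0.002], [0.005, 0.002, -1.0]]
wrist_force: [0.2, -0.2, -2.7]
opening: 18.0
grasp_force: 78.9
```

Call:
drive_tool(
  plan=[
    [[0,0,0,0,0,-0.06],[0,0,0,0,0,-0.11],[0,0,0,0,0,-0.11],[0,0,0,0,0,-0.11],[0,0,0,0,0,-0.11],[0,0,0,0,0,-0.11],[0,0,0,0,0,-0.11],[0,0,0,0,0,-0.088],[0,0,0,0,0,0],[0,0,0,0,0,0]],
  ],
)

```text
time_s: 9.52
tool_pos: [415.7, -13.0, 112.5]
ee_rot: [[-0.746, -0.666, -0.001], [-0.666, 0.746, 0.0], [0.001, 0.001, -1.0]]
wrist_force: [0.5, 0.5, -2.4]
opening: 18.2
grasp_force: 78.9
```

```bash
python3 - <<'E'
from h import *
import pickle
s=manip.sense();im=manip.capture('wrist');pickle.dump((s,im),open('w5.pkl','wb'));cv2.imwrite('pics/w5.png',im)
R=np.array(s['ee_rot']);print(s['tool_pos'],s['wrist_force'],s['opening'],R.tolist(),np.degrees(np.arctan2(R[1,0],R[0,0])))
p=s['tool_pos']-106*R[:,0];print('ring est',p,pix([p+[0,0,10],[496.2,57.4,80],[496.2,57.4,63]],s))
c=im[180:400,200:450];cv2.imwrite('pics/w5c.png',cv2.resize(c,None,fx=2.7,fy=2.7,interpolation=cv2.INTER_CUBIC))
E
```

```text
[415.66296412 -12.98796172 112.48296091] [ 0.48205711  0.46295666 -2.35841115] 18.224012958814278 [[-0.7458371004522976, -0.6661279593510183, -0.0007492394524771729], [-0.6661281620223789, 0.7458372952215973, 2.8587047322618927e-05], [0.0005397680952120158, 0.0005204107798788811, -0.9999997189114722]] -138.2310593300672
ring est [494.72169677  57.62162345 112.4257455 ] [[325.40781883 396.9897504 ]
 [324.01881706 355.79216157]
 [324.10618629 341.39270775]]
```

View pics/w5c.png

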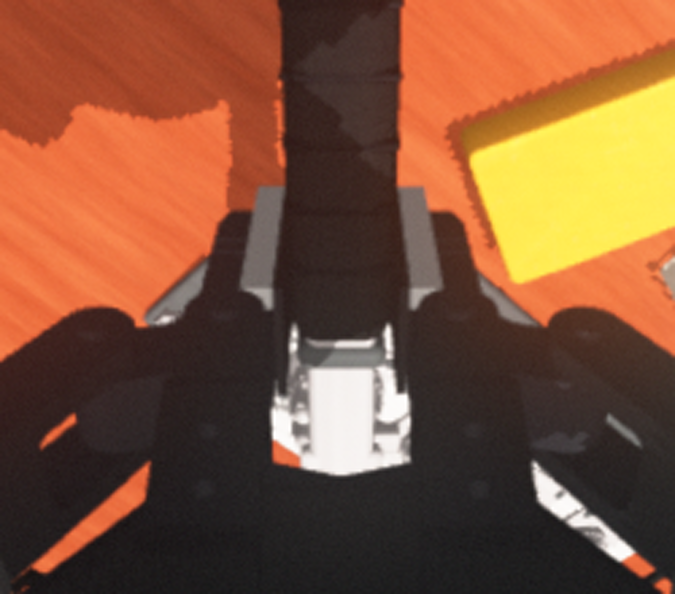

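The wrist view shows only the handle in the fingers, with the ring hidden behind the gripper. I'll cross-check the earlier views against one another for camera bias before lowering.

```bash
python3 - <<'E'
from h import *
import pickle
np.set_printoptions(precision=2,suppress=True)
L=lambda n:pickle.load(open(n,'rb'))
for n,(u,v),w in(('w1.pkl',(332,177),11),('w2.pkl',(324,96),20)):
    s,im=L(n);g=cv2.cvtColor(im,6)[v-w:v+w,u-w:u+w]
    g=cv2.resize(g,None,fx=8,fy=8,interpolation=cv2.INTER_CUBIC);m=(g<120).astype('uint8')
    m=cv2.morphologyEx(m,cv2.MORPH_OPEN,np.ones((31,31)))
    k,l,st,c=cv2.connectedComponentsWithStats(m);i=1+np.argmax(st[1:,4])
    q=(u-w+(c[i][0]-3.5)/8,v-w+(c[i][1]-3.5)/8);print(n,q,st[i]/8,at('wrist',[q],80,s))
# grip front edge: w3 / w4 / w5 columns
im4=cv2.imread('pics/w4.png')
for n,im,u,r in(('w3',L('w3.pkl')[1],325,(100,145)),('w4',im4,325,(240,285)),('w5',L('w5.pkl')[1],326,(285,330))):
    print(n,cv2.cvtColor(im,6)[r[0]:r[1],u-3:u+4].mean(1).astype(int).tolist())
E
```

```text
w1.pkl (np.float64(329.1857193732194), np.float64(172.12316001899336)) [  6.62   4.62   4.12   4.   131.62] [[488.26  55.53  80.  ]]
w2.pkl (np.float64(317.5382882882883), np.float64(102.55898570984778)) [   4.88   12.62   23.75   23.   1609.5 ] [[498.91  54.39  80.  ]]
w3 [50, 49, 49, 50, 51, 51, 51, 52, 52, 52, 52, 52, 52, 53, 53, 52, 53, 52, 58, 90, 166, 139, 106, 99, 98, 96, 96, 125, 201, 216, 217, 216, 216, 226, 227, 227, 229, 241, 248, 249, 249, 249, 251, 252, 252]
w4 [47, 48, 47, 48, 48, 48, 48, 49, 49, 49, 49, 49, 49, 50, 49, 49, 49, 49, 48, 55, 105, 158, 147, 105, 91, 94, 95, 92, 94, 125, 163, 182, 185, 185, 184, 185, 185, 185, 186, 185, 186, 186, 186, 187, 186]
w5 [42, 43, 43, 43, 43, 43, 43, 43, 43, 44, 43, 44, 44, 44, 44, 44, 45, 43, 43, 43, 65, 165, 215, 180, 114, 116, 127, 134, 131, 129, 133, 186, 236, 242, 242, 242, 242, 242, 242, 242, 242, 242, 242, 243, 242]
```

```bash
python3 - <<'E'
from h import *
import pickle
np.set_printoptions(precision=2,suppress=True)
L=lambda n:pickle.load(open(n,'rb'))
s3=L('w3.pkl')[0];s5=L('w5.pkl')[0]
s4={'tool_pos':np.array([506.10157634,-241.59449332,51.26003351]),'ee_rot':np.array([[-0.9935,0.1138,0.0026],[0.1138,0.9935,-0.0016],[-0.0028,-0.0013,-1.0]])}
for z in(20,21):print(at('wrist',[(325,119.4)],z,s3),at('wrist',[(325,260)],z,s4))
p=at('wrist',[(326,305.5)],s5['tool_pos'][2]+15.5,s5)[0];print('in hand, tool frame',np.array(s5['ee_rot']).T@(p-s5['tool_pos']))
im=cv2.cvtColor(manip.capture('top'),6)
m=manip.camera_model('top')
def tp(p):
    q=(np.array(p)-m['position'])@np.array(m['rotation']);K=np.array(m['K']);return K[0,0]*q[0]/-q[2]+K[0,2],K[1,1]*-q[1]/-q[2]+K[1,2]
print(tp([496.2,57.4,80]),tp([494.7,57.6,122]))
u,v=map(int,tp([494.7,57.6,122]))
c=im[v-22:v+22,u-28:u+28];cv2.imwrite('pics/t5.png',cv2.resize(c,None,fx=12,fy=12,interpolation=cv2.INTER_CUBIC));print(u,v)
E
```

```text
[[ 522.32 -243.54   20.  ]] [[ 521.05 -243.62   20.  ]]
[[ 522.25 -243.53   21.  ]] [[ 520.47 -243.55   21.  ]]
in hand, tool frame [-15.11   0.36 -15.51]
(np.float64(299.8851994242171), np.float64(214.0445603135568)) (np.float64(299.3548072045494), np.float64(213.2344236700145))
299 213
```

View pics/t5.png

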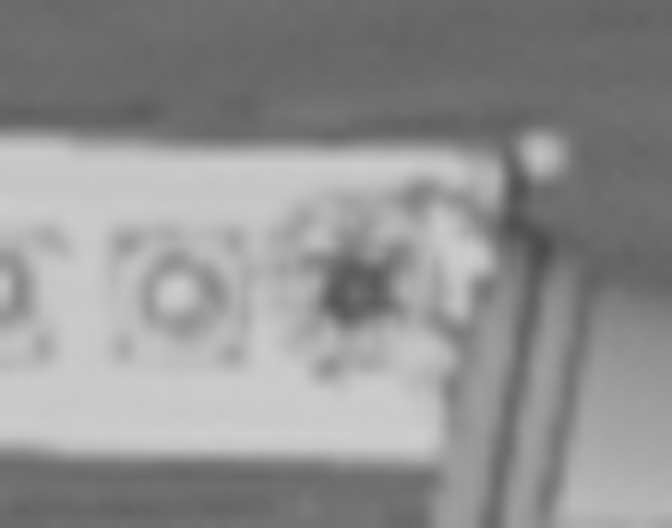

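The top view shows the ring surrounding the nut to within its resolution, with the dark body at crop (355,293). The in-hand offsets agree with the grasp plan. I'll lower part way and re-read the pose.

Call:
drive_tool(
  plan=[
    [[0,0,0.2,0,0,0],[0,0,0.3,0,0,0],[0,0,0.2,0,0,0],[0,0,0.1,0,0,0],[0,0,0,0,0,0],[0,0,0,0,0,0],[0,0,0,0,0,0],[0,0,0,0,0,0],[0,0,0,0,0,0],[0,0,0,0,0,0]],
  ],
)

```text
time_s: 10.45
tool_pos: [416.4, -13.0, 89.1]
ee_rot: [[-0.744, -0.668, 0.001], [-0.668, 0.744, -0.0], [-0.0, -0.001, -1.0]]
wrist_force: [-0.3, -0.3, -2.8]
opening: 17.6
grasp_force: 78.9
```

```bash
cat > st.py <<'E'
from h import *
np.set_printoptions(precision=2,suppress=True)
s=manip.sense();R=np.array(s['ee_rot']);p=s['tool_pos']-105.8*R[:,0]
print(round(s['time_s'],2),s['tool_pos'],'F',s['wrist_force'],'M',np.array(s['moment']),s['opening'],'th',np.degrees(np.arctan2(-R[1,0],-R[0,0])),'Rz',R[:,2])
print('ring',p,'delta tool',R.T@(np.array([496.2,57.4,51])-p),'Ftool',R.T@s['wrist_force'])
E
python3 st.py
```

```text
10.45 [416.43 -12.96  89.13] F [-0.26 -0.26 -2.82] M [-0.   -0.    0.01] 17.55563084333883 th 41.92150522378304 Rz [ 0. -0. -1.]
ring [495.15  57.73  89.17] delta tool [-0.55 -0.93 38.17] Ftool [ 0.37 -0.02  2.82]
```

Call:
drive_tool(
  plan=[
    [[-0.017,-0.03,0,0,0,0],[0,0,0.2,0,0,0],[0,0,0.2,0,0,0],[0,0,0.2,0,0,0],[0,0,0.12,0,0,0],[0,0,0.08,0,0,0],[0,0,0.08,0,0,0],[0,0,0.06,0,0,0],[0,0,0,0,0,0],[0,0,0,0,0,0]],
  ],
)

```text
time_s: 11.28
tool_pos: [416.9, -13.4, 60.5]
ee_rot: [[-0.744, -0.668, -0.0], [-0.668, 0.744, -0.001], [0.001, -0.0, -1.0]]
wrist_force: [-0.6, -1.1, -2.4]
opening: 18.2
grasp_force: 78.9
```

```bash
python3 st.py
```

```text
11.28 [416.93 -13.42  60.51] F [-0.6  -1.14 -2.44] M [-0.28  0.15 -0.03] 18.216837154477034 th 41.91201811974202 Rz [-0. -0. -1.]
ring [495.66  57.26  60.44] delta tool [-0.5  -0.25  9.44] Ftool [ 1.21 -0.45  2.44]
```

Call:
drive_tool(
  plan=[
    [[0,0,0.06,0,0,0],[0,0,0.06,0,0,0],[0,0,0.04,0,0,0],[0,0,0.03,0,0,0],[0,0,0.02,0,0,0],[0,0,0.01,0,0,0],[0,0,0,0,0,0],[0,0,0,0,0,0],[0,0,0,0,0,0],[0,0,0,0,0,0]],
  ],
)

```text
time_s: 12.12
tool_pos: [417.1, -13.4, 54.1]
ee_rot: [[-0.744, -0.668, 0.0], [-0.668, 0.744, -0.0], [0.0, -0.0, -1.0]]
wrist_force: [-0.6, -3.1, -1.2]
opening: 18.2
grasp_force: 79.1
```

```bash
python3 st.py
```

```text
12.12 [417.13 -13.39  54.07] F [-0.6  -3.05 -1.18] M [-0.62  0.2  -0.08] 18.242418064327904 th 41.91575969299464 Rz [ 0. -0. -1.]
ring [495.86  57.29  54.05] delta tool [-0.32 -0.15  3.05] Ftool [ 2.49 -1.87  1.19]
```

Call:
drive_tool(
  plan=[
    [[0,0,0.02,0,0,0],[0,0,0.02,0,0,0],[0,0,0,0,0,0],[0,0,0,0,0,0],[0,0,0,0,0,0],[0,0,0,0,0,0],[0,0,0,0,0,0],[0,0,0,0,0,0],[0,0,0,0,0,0],[0,0,0,0,0,0]],
  ],
)

```text
time_s: 12.95
tool_pos: [417.1, -13.3, 52.8]
ee_rot: [[-0.744, -0.668, -0.0], [-0.668, 0.744, -0.0], [0.0, -0.0, -1.0]]
wrist_force: [-2.4, -3.7, 0.1]
opening: 17.6
grasp_force: 79.3
```

```bash
python3 st.py
```

```text
12.95 [417.08 -13.31  52.82] F [-2.36 -3.7   0.14] M [-0.79  0.21 -0.14] 17.56650408764938 th 41.915582236668165 Rz [-0. -0. -1.]
ring [495.8   57.37  52.8 ] delta tool [-0.32 -0.24  1.8 ] Ftool [ 4.23 -1.18 -0.14]
```

Call:
drive_tool(
  plan=[
    [[0.027,0,0.01,0,0,0],[-0.002,0.123,0,0,0,0.0333],[-0.002,0.123,0,0,0,0.0333],[-0.002,0.123,0,0,0,0.0333],[-0.002,0.123,0,0,0,0.0333],[-0.002,0.123,0,0,0,0.0333],[-0.002,0.123,0,0,0,0.0333],[-0.002,0.123,0,0,0,0.0333],[0,0,0,0,0,0],[0,0,0,0,0,0]],
  ],
)

```text
time_s: 13.78
tool_pos: [401.5, 7.4, 52.5]
ee_rot: [[-0.883, -0.47, -0.0], [-0.47, 0.883, 0.0], [0.0, 0.0, -1.0]]
wrist_force: [-2.2, -3.8, 2.0]
opening: 18.0
grasp_force: 79.4
```

```bash
python3 st.py
```

```text
13.78 [401.53   7.43  52.54] F [-2.24 -3.84  1.95] M [-0.73  0.23 -0.14] 18.031520930447595 th 28.00656740846352 Rz [-0.  0. -1.]
ring [494.94  57.11  52.52] delta tool [-1.24 -0.34  1.52] Ftool [ 3.79 -2.34 -1.95]
```

Call:
drive_tool(
  plan=[
    [[0.017,0,0,0,0,0],[-0.002,0.123,0,0,0,0.0333],[-0.002,0.123,0,0,0,0.0333],[-0.002,0.123,0,0,0,0.0333],[-0.002,0.123,0,0,0,0.0333],[0,0,0,0,0,0],[0,0,0,0,0,0],[0,0,0,0,0,0],[0,0,0,0,0,0],[0,0,0,0,0,0]],
  ],
)

```text
time_s: 14.62
tool_pos: [395.4, 20.8, 52.5]
ee_rot: [[-0.94, -0.342, 0.0], [-0.342, 0.94, 0.001], [-0.0, 0.001, -1.0]]
wrist_force: [-1.3, -1.0, 0.2]
opening: 17.9
grasp_force: 79.4
```

```bash
python3 st.py
```

```text
14.62 [395.45  20.76  52.52] F [-1.29 -1.01  0.17] M [-0.08  0.05 -0.02] 17.9257958125482 th 19.979303356065788 Rz [ 0.  0. -1.]
ring [494.88  56.91  52.58] delta tool [-1.41  0.01  1.58] Ftool [ 1.56 -0.51 -0.17]
```

Call:
drive_tool(
  plan=[
    [[-0.001,0.062,0,0,0,0.0167],[-0.001,0.062,0,0,0,0.0167],[-0.001,0.062,0,0,0,0.0167],[0,0,0,0,0,0],[0,0,0,0,0,0],[0,0,0,0,0,0],[0,0,0,0,0,0],[0,0,0,0,0,0],[0,0,0,0,0,0],[0,0,0,0,0,0]],
  ],
)

```text
time_s: 15.45
tool_pos: [393.7, 26.0, 52.5]
ee_rot: [[-0.957, -0.291, 0.0], [-0.291, 0.957, 0.0], [-0.0, 0.0, -1.0]]
wrist_force: [-0.4, -0.6, 0.5]
opening: 18.1
grasp_force: 79.4
```

```bash
python3 st.py
```

```text
15.45 [393.66  25.97  52.55] F [-0.38 -0.56  0.49] M [-0.09 -0.13  0.01] 18.105933722719943 th 16.94344855251952 Rz [ 0.  0. -1.]
ring [494.86  56.8   52.58] delta tool [-1.45  0.18  1.58] Ftool [ 0.52 -0.42 -0.49]
```

Call:
drive_tool(
  plan=[
    [[-0.001,0.062,0,0,0,0.0167],[-0.001,0.062,0,0,0,0.0167],[-0.001,0.062,0,0,0,0.0167],[-0.001,0.062,0,0,0,0.0167],[0,0,0,0,0,0],[0,0,0,0,0,0],[0,0,0,0,0,0],[0,0,0,0,0,0],[0,0,0,0,0,0],[0,0,0,0,0,0]],
  ],
)

```text
time_s: 16.28
tool_pos: [391.7, 33.2, 52.5]
ee_rot: [[-0.975, -0.224, 0.0], [-0.224, 0.975, 0.0], [-0.0, 0.0, -1.0]]
wrist_force: [-0.6, -0.9, 0.2]
opening: 17.7
grasp_force: 79.4
```

```bash
python3 st.py
```

```text
16.28 [391.72  33.17  52.52] F [-0.59 -0.93  0.19] M [-0.04 -0.24  0.08] 17.730203216669892 th 12.936082156140296 Rz [ 0.  0. -1.]
ring [494.83  56.86  52.54] delta tool [-1.46  0.22  1.54] Ftool [ 0.78 -0.77 -0.19]
```

Call:
drive_tool(
  plan=[
    [[-0.001,0.062,0,0,0,0.0167],[-0.001,0.062,0,0,0,0.0167],[-0.001,0.062,0,0,0,0.0167],[-0.001,0.062,0,0,0,0.0167],[0,0,0,0,0,0],[0,0,0,0,0,0],[0,0,0,0,0,0],[0,0,0,0,0,0],[0,0,0,0,0,0],[0,0,0,0,0,0]],
  ],
)

```text
time_s: 17.12
tool_pos: [390.3, 40.5, 52.5]
ee_rot: [[-0.988, -0.155, 0.0], [-0.155, 0.988, 0.0], [-0.0, 0.0, -1.0]]
wrist_force: [-1.2, -0.4, 1.2]
opening: 17.5
grasp_force: 79.4
```

```bash
python3 st.py
```

```text
17.12 [390.34  40.46  52.53] F [-1.19 -0.4   1.16] M [ 0.04 -0.21  0.08] 17.475392813225668 th 8.926784201363215 Rz [ 0.  0. -1.]
ring [494.86  56.88  52.54] delta tool [-1.4   0.3   1.54] Ftool [ 1.24 -0.21 -1.16]
```

Call:
drive_tool(
  plan=[
    [[-0.001,0.062,0,0,0,0.0167],[-0.001,0.062,0,0,0,0.0167],[-0.001,0.062,0,0,0,0.0167],[-0.001,0.062,0,0,0,0.0167],[0,0,0,0,0,0],[0,0,0,0,0,0],[0,0,0,0,0,0],[0,0,0,0,0,0],[0,0,0,0,0,0],[0,0,0,0,0,0]],
  ],
)

```text
time_s: 17.95
tool_pos: [389.4, 47.9, 52.5]
ee_rot: [[-0.996, -0.086, -0.0], [-0.086, 0.996, 0.0], [0.0, 0.0, -1.0]]
wrist_force: [-0.4, 0.4, 0.3]
opening: 17.8
grasp_force: 79.4
```

```bash
python3 st.py
```

```text
17.95 [389.43  47.88  52.5 ] F [-0.4   0.42  0.27] M [ 0.09 -0.2   0.07] 17.844709833933234 th 4.9204550313362505 Rz [-0.  0. -1.]
ring [494.84  56.95  52.5 ] delta tool [-1.39  0.33  1.5 ] Ftool [ 0.37  0.46 -0.27]
```

Call:
drive_tool(
  plan=[
    [[-0.001,0.062,0,0,0,0.0167],[-0.001,0.062,0,0,0,0.0167],[-0.001,0.062,0,0,0,0.0167],[0,0,0,0,0,0],[0,0,0,0,0,0],[0,0,0,0,0,0],[0,0,0,0,0,0],[0,0,0,0,0,0],[0,0,0,0,0,0],[0,0,0,0,0,0]],
  ],
)

```text
time_s: 18.78
tool_pos: [389.1, 53.1, 52.5]
ee_rot: [[-0.999, -0.033, -0.0], [-0.033, 0.999, -0.001], [0.0, -0.001, -1.0]]
wrist_force: [-0.8, -3.4, -0.4]
opening: 18.2
grasp_force: 79.4
```

```bash
python3 st.py; python3 - <<'E'
from h import *
m=manip.camera_model('scene')
im=manip.capture('scene')
def tp(p):
    q=(np.array(p)-m['position'])@np.array(m['rotation']);K=np.array(m['K']);return K[0,0]*q[0]/-q[2]+K[0,2],K[1,1]*-q[1]/-q[2]+K[1,2]
u,v=map(int,tp([496,57,60]));print(u,v,tp([390,51,70]))
c=im[v-50:v+50,u-85:u+50];cv2.imwrite('pics/s6.png',cv2.resize(c,None,fx=5.8,fy=5.8,interpolation=cv2.INTER_CUBIC))
E
```

```text
18.78 [389.12  53.11  52.5 ] F [-0.84 -3.42 -0.42] M [-0.75 -0.1   0.08] 18.192345660835386 th 1.8908823838760522 Rz [-0. -0. -1.]
ring [494.86  56.6   52.48] delta tool [-1.36  0.76  1.48] Ftool [ 0.95 -3.39  0.42]
302 207 (np.float64(268.46673320920695), np.float64(215.72852387582643))
```

Call:
drive_tool(
  plan=[
    [[-0.001,0.031,0,0,0,0.0083],[-0.001,0.031,0,0,0,0.0083],[-0.001,0.031,0,0,0,0.0083],[-0.001,0.031,0,0,0,0.0083],[0,0,0,0,0,0],[0,0,0,0,0,0],[0,0,0,0,0,0],[0,0,0,0,0,0],[0,0,0,0,0,0],[0,0,0,0,0,0]],
  ],
)

```text
time_s: 19.67
tool_pos: [389.0, 56.1, 52.5]
ee_rot: [[-1.0, 0.003, -0.0], [0.003, 1.0, -0.003], [0.0, -0.003, -1.0]]
wrist_force: [-1.2, -6.6, 0.5]
opening: 17.8
grasp_force: 79.5
```

```bash
python3 st.py
```

```text
19.67 [389.02  56.14  52.46] F [-1.16 -6.59  0.47] M [-1.41  0.01  0.03] 17.82740870489861 th -0.15617569677030263 Rz [-0. -0. -1.]
ring [494.82  55.85  52.42] delta tool [-1.38  1.56  1.41] Ftool [ 1.14 -6.6  -0.45]
```

Call:
drive_tool(
  plan=[
    [[-0.001,0.031,0,0,0,0.0083],[-0.001,0.031,0,0,0,0.0083],[-0.001,0.031,0,0,0,0.0083],[-0.001,0.031,0,0,0,0.0083],[0,0,0,0,0,0],[0,0,0,0,0,0],[0,0,0,0,0,0],[0,0,0,0,0,0],[0,0,0,0,0,0],[0,0,0,0,0,0]],
  ],
)

```text
time_s: 20.5
tool_pos: [389.0, 59.0, 52.4]
ee_rot: [[-0.999, 0.038, -0.001], [0.038, 0.999, -0.005], [0.001, -0.005, -1.0]]
wrist_force: [-1.9, -8.8, 1.6]
opening: 17.9
grasp_force: 79.6
```

```bash
python3 st.py
```

```text
20.5 [389.    59.03  52.41] F [-1.88 -8.84  1.58] M [-1.91  0.04 -0.1 ] 17.92985132940239 th -2.1850438228227773 Rz [-0.   -0.01 -1.  ]
ring [494.73  55.    52.34] delta tool [-1.38  2.47  1.33] Ftool [ 1.54 -8.91 -1.54]
```

Call:
drive_tool(
  plan=[
    [[-0.001,0.031,0,0,0,0.0083],[-0.001,0.031,0,0,0,0.0083],[-0.001,0.031,0,0,0,0.0083],[-0.001,0.031,0,0,0,0.0083],[0,0,0,0,0,0],[0,0,0,0,0,0],[0,0,0,0,0,0],[0,0,0,0,0,0],[0,0,0,0,0,0],[0,0,0,0,0,0]],
  ],
)

```text
time_s: 21.33
tool_pos: [389.2, 61.8, 52.4]
ee_rot: [[-0.997, 0.074, -0.001], [0.074, 0.997, -0.008], [0.001, -0.008, -1.0]]
wrist_force: [-2.1, -12.3, 2.2]
opening: 18.1
grasp_force: 79.6
```

```bash
python3 st.py
```

```text
21.33 [389.15  61.85  52.36] F [ -2.07 -12.26   2.22] M [-2.49  0.07 -0.23] 18.071803971514562 th -4.221118421311967 Rz [-0.   -0.01 -1.  ]
ring [494.66  54.06  52.3 ] delta tool [-1.29  3.45  1.27] Ftool [  1.16 -12.39  -2.13]
```

```bash
cat > yaw.py <<'E'
from h import *
import pickle
def f(im,s):
    g=cv2.cvtColor(im,cv2.COLOR_BGR2HSV);out=[]
    for r in range(185,240,3):
        d=(g[r,270:380,2]<95);c=55
        a=c
        while a>0 and d[a]:a-=1
        b=c
        while b<109 and d[b]:b+=1
        out.append((r,270+a,270+b))
    o=np.array(out,float);m=np.c_[(o[:,1]+o[:,2])/2,o[:,0]]
    R=np.array(s['ee_rot']);p=(at('wrist',m,s['tool_pos'][2]+15.5,s)-s['tool_pos'])@R
    k=np.polyfit(p[:,0],p[:,1],1);print(o[::5].tolist(),'yaw in hand deg',np.degrees(np.arctan(k[0])),'y at tcp',k[1],'x',p[[0,-1],0])
f(*pickle.load(open('w5.pkl','rb'))[::-1])
s=manip.sense();im=manip.capture('wrist');pickle.dump((s,im),open('w7.pkl','wb'));f(im,s)
E
python3 yaw.py
```

```text
[[185.0, 303.0, 348.0], [200.0, 303.0, 347.0], [215.0, 304.0, 347.0], [230.0, 304.0, 347.0]] yaw in hand deg -0.5204156312596807 y at tcp 0.06844750068678915 x [48.65802807 23.24396971]
[[185.0, 304.0, 347.0], [200.0, 304.0, 347.0], [215.0, 304.0, 346.0], [230.0, 303.0, 347.0]] yaw in hand deg 0.2608555177631856 y at tcp -0.55418171868546 x [48.65631816 23.24305241]
```

Call:
drive_tool(
  plan=[
    [[0,0.03,0,0,0,0.0125],[0,0.03,0,0,0,0.0125],[0,0.03,0,0,0,0.0125],[0,0.03,0,0,0,0.0125],[0,0,0,0,0,0],[0,0,0,0,0,0],[0,0,0,0,0,0],[0,0,0,0,0,0],[0,0,0,0,0,0],[0,0,0,0,0,0]],
  ],
)

```text
time_s: 22.22
tool_pos: [389.4, 65.4, 52.3]
ee_rot: [[-0.992, 0.125, -0.001], [0.125, 0.992, -0.008], [0.0, -0.008, -1.0]]
wrist_force: [-1.9, -11.4, 1.2]
opening: 18.2
grasp_force: 79.6
```

```bash
python3 st.py; python3 yaw.py|tail -1
```

```text
22.22 [389.42  65.37  52.35] F [ -1.87 -11.44   1.23] M [-2.48  0.09 -0.14] 18.152330606429338 th -7.203525959219765 Rz [-0.   -0.01 -1.  ]
ring [494.39  52.11  52.32] delta tool [-1.13  5.49  1.28] Ftool [  0.42 -11.6   -1.14]
[[185.0, 303.0, 347.0], [200.0, 304.0, 347.0], [215.0, 304.0, 346.0], [230.0, 304.0, 347.0]] yaw in hand deg -0.28622796307593484 y at tcp -0.30328273457564114 x [48.65229946 23.2372256 ]
```

Call:
drive_tool(
  plan=[
    [[0,0.02,0,0,0,0.0083],[0,0.02,0,0,0,0.0083],[0,0.02,0,0,0,0.0083],[0,0,0,0,0,0],[0,0,0,0,0,0],[0,0,0,0,0,0],[0,0,0,0,0,0],[0,0,0,0,0,0],[0,0,0,0,0,0],[0,0,0,0,0,0]],
  ],
)

```text
time_s: 23.1
tool_pos: [389.7, 67.1, 52.3]
ee_rot: [[-0.989, 0.151, -0.001], [0.151, 0.988, -0.008], [0.0, -0.008, -1.0]]
wrist_force: [-2.6, -11.6, 1.2]
opening: 18.1
grasp_force: 79.6
```

```bash
python3 st.py; python3 yaw.py|tail -1
```

```text
23.1 [389.66  67.13  52.35] F [ -2.61 -11.61   1.22] M [-2.51  0.04 -0.09] 18.08425054796887 th -8.69008479183388 Rz [-0.   -0.01 -1.  ]
ring [494.25  51.14  52.34] delta tool [-0.98  6.49  1.29] Ftool [  0.83 -11.88  -1.13]
[[185.0, 303.0, 347.0], [200.0, 304.0, 346.0], [215.0, 304.0, 346.0], [230.0, 304.0, 347.0]] yaw in hand deg -0.6406340907015664 y at tcp -0.08024698155106232 x [48.65061265 23.23474234]
```

Call:
drive_tool(
  plan=[
    [[0,-0.03,0,0,0,-0.0125],[0,-0.03,0,0,0,-0.0125],[0,-0.03,0,0,0,-0.0125],[0,-0.03,0,0,0,-0.0125],[0,-0.03,0,0,0,-0.0125],[0,-0.03,0,0,0,-0.0125],[0,-0.077,0,0,0,-0.0208],[0,-0.077,0,0,0,-0.0208],[0,-0.077,0,0,0,-0.0208],[0,0,0,0,0,0]],
  ],
)

```text
time_s: 23.98
tool_pos: [389.0, 56.4, 52.4]
ee_rot: [[-1.0, 0.007, -0.001], [0.007, 1.0, -0.003], [0.001, -0.003, -1.0]]
wrist_force: [-2.2, -5.6, 1.5]
opening: 18.0
grasp_force: 79.6
```

```bash
python3 st.py
```

```text
23.98 [389.    56.41  52.44] F [-2.19 -5.61  1.47] M [-1.38  0.03 -0.02] 17.977378763310593 th -0.3783773755464371 Rz [-0. -0. -1.]
ring [494.79  55.71  52.38] delta tool [-1.4   1.7   1.37] Ftool [ 2.16 -5.63 -1.46]
```

Call:
drive_tool(
  plan=[
    [[0,-0.062,0,0,0,-0.0167],[0,-0.062,0,0,0,-0.0167],[0,-0.062,0,0,0,-0.0167],[0,0,0,0,0,0],[0,0,0,0,0,0],[0,0,0,0,0,0],[0,0,0,0,0,0],[0,0,0,0,0,0],[0,0,0,0,0,0],[0,0,0,0,0,0]],
  ],
)

```text
time_s: 24.82
tool_pos: [389.2, 52.1, 52.5]
ee_rot: [[-0.999, -0.047, -0.0], [-0.047, 0.999, 0.0], [0.0, 0.0, -1.0]]
wrist_force: [-2.1, -2.6, 1.8]
opening: 18.2
grasp_force: 79.5
```

```bash
python3 st.py
```

```text
24.82 [389.17  52.1   52.46] F [-2.07 -2.61  1.77] M [-0.62  0.09  0.07] 18.18543250719989 th 2.6948443431564195 Rz [-0.  0. -1.]
ring [494.86  57.08  52.42] delta tool [-1.36  0.26  1.42] Ftool [ 2.19 -2.51 -1.77]
```

Call:
drive_tool(
  plan=[
    [[0,-0.05,0,0,0,-0.0133],[0,0,-0.05,0,0,0],[0,0,-0.1,0,0,0],[0,0,-0.15,0,0,0],[0,0,-0.2,0,0,0],[0,0,-0.3,0,0,0],[0,0,-0.4,0,0,0],[0,0,-0.5,0,0,0],[0,0,-0.4,0,0,0],[0,0,0,0,0,0]],
  ],
)

```text
time_s: 25.65
tool_pos: [392.0, 50.8, 118.8]
ee_rot: [[-0.998, -0.061, 0.006], [-0.061, 0.998, 0.001], [-0.006, 0.0, -1.0]]
wrist_force: [-0.0, 1.0, -1.9]
opening: 18.0
grasp_force: 79.4
```

```bash
python3 st.py; python3 yaw.py|tail -1;python3 - <<'E'
from h import *
s=manip.sense();R=np.array(s['ee_rot'])
print('to tray, tool axes now',R.T@(np.array([504.8,-243.0,115])-s['tool_pos']))
E
```

```text
25.65 [392.01  50.85 118.8 ] F [-0.    1.04 -1.86] M [ 0.05 -0.02 -0.07] 18.01545965437982 th 3.5080940319840304 Rz [ 0.01  0.   -1.  ]
ring [497.61  57.32 119.45] delta tool [ 1.82  0.14 68.44] Ftool [-0.05  1.04  1.86]
[[185.0, 303.0, 347.0], [200.0, 303.0, 347.0], [215.0, 304.0, 347.0], [230.0, 304.0, 347.0]] yaw in hand deg -0.8910366011012796 y at tcp 0.2566405431545914 x [48.77515969 23.34300051]
to tray, tool axes now [ -95.42301641 -300.1442914     2.86531126]
```

Call:
drive_tool(
  plan=[
    [[-0.3,-0.8,0,0,0,0],[-0.32,-1,0,0,0,0],[-0.32,-1,0,0,0,0],[-0.32,-1,0,0,0,0],[-0.32,-1,0,0,0,0],[-0.32,-1,0,0,0,0],[-0.32,-1,0,0,0,0],[-0.32,-1,0,0,0,0],[-0.32,-1,0,0,0,0],[-0.32,-1,0,0,0,0]],
  ],
)

```text
time_s: 26.53
tool_pos: [502.2, -238.1, 114.5]
ee_rot: [[-0.998, -0.061, -0.001], [-0.061, 0.998, 0.002], [0.001, 0.002, -1.0]]
wrist_force: [0.6, 0.4, -2.5]
opening: 17.7
grasp_force: 79.4
```

Call:
drive_tool(
  plan=[
    [[0,-0.2,0,0,0,0.05],[0,0,0,0,0,0.059],[0,0,0,0,0,0.05],[0,0,0,0,0,0],[0,0,0,0,0,0],[0,0,0,0,0,0],[0,0,0,0,0,0],[0,0,0,0,0,0],[0,0,0,0,0,0],[0,0,0,0,0,0]],
  ],
)

```text
time_s: 27.37
tool_pos: [502.9, -243.0, 115.6]
ee_rot: [[-0.994, 0.105, 0.0], [0.105, 0.994, -0.0], [-0.0, -0.0, -1.0]]
wrist_force: [0.2, -0.1, -2.7]
opening: 18.2
grasp_force: 79.6
```

```bash
python3 st.py;python3 - <<'E'
from h import *
s=manip.sense();R=np.array(s['ee_rot'])
print('to tray, tool axes now',R.T@(np.array([504.8,-243.0,6])-s['tool_pos']))
E
```

```text
27.37 [ 502.95 -243.    115.6 ] F [ 0.2  -0.14 -2.75] M [ 0.01 -0.04  0.03] 18.235372992986 th -6.032104193124027 Rz [ 0. -0. -1.]
ring [ 608.16 -254.12  115.63] delta tool [144.09 298.03  64.59] Ftool [-0.21 -0.12  2.75]
to tray, tool axes now [ -1.81725871   0.20013961 109.60483918]
```

Call:
drive_tool(
  plan=[
    [[-0.06,0,0.3,0,0,0],[0,0,0.6,0,0,0],[0,0,0.7,0,0,0],[0,0,0.7,0,0,0],[0,0,0.5,0,0,0],[0,0,0.3,0,0,0],[0,0,0.2,0,0,0],[0,0,0.1,0,0,0],[0,0,0,0,0,0],[0,0,0,0,0,0]],
  ],
)

```text
time_s: 28.2
tool_pos: [505.4, -243.7, 14.2]
ee_rot: [[-0.994, 0.105, 0.001], [0.105, 0.994, -0.001], [-0.001, -0.001, -1.0]]
wrist_force: [-0.2, -0.6, -2.0]
opening: 17.9
grasp_force: 79.5
```

Call:
drive_tool(
  plan=[
    [[0,0,0.06,0,0,0],[0,0,0.05,0,0,0],[0,0,0.04,0,0,0],[0,0,0.02,0,0,0],[0,0,0,0,0,0],[0,0,0,0,0,0],[0,0,0,0,0,0],[0,0,0,0,0,0],[0,0,0,0,0,0],[0,0,0,0,0,0]],
  ],
)

```text
time_s: 29.03
tool_pos: [504.7, -243.3, 8.4]
ee_rot: [[-0.994, 0.105, 0.0], [0.105, 0.994, -0.0], [-0.0, -0.0, -1.0]]
wrist_force: [-0.2, -0.3, -2.2]
opening: 17.9
grasp_force: 79.6
```

Still hanging free (Fz −2.2). I'll ease down another 3 mm.

Call:
drive_tool(
  plan=[
    [[0,0,0.02,0,0,0],[0,0,0.02,0,0,0],[0,0,0.02,0,0,0],[0,0,0.02,0,0,0],[0,0,0.02,0,0,0],[0,0,0,0,0,0],[0,0,0,0,0,0],[0,0,0,0,0,0],[0,0,0,0,0,0],[0,0,0,0,0,0]],
  ],
)

```text
time_s: 29.87
tool_pos: [504.6, -243.3, 5.6]
ee_rot: [[-0.994, 0.105, -0.0], [0.105, 0.994, 0.0], [0.0, 0.0, -1.0]]
wrist_force: [-1.4, 0.9, 2.5]
opening: 17.7
grasp_force: 80.2
```

Call:
drive_tool(
  plan=[
    [[0,0,0,0,0,0],[0,0,0,0,0,0],[0,0,0,0,0,0],[0,0,0,0,0,0],[0,0,0,0,0,0],[0,0,0,0,0,0],[0,0,0,0,0,0],[0,0,0,0,0,0],[0,0,0,0,0,0],[0,0,0,0,0,0]],
  ],
  claw=34,
)

```text
time_s: 30.7
tool_pos: [504.7, -243.3, 5.4]
ee_rot: [[-0.994, 0.105, -0.0], [0.105, 0.994, -0.0], [0.0, -0.0, -1.0]]
wrist_force: [0.1, -0.7, 0.5]
opening: 33.6
grasp_force: 0.0
```

Call:
drive_tool(
  plan=[
    [[0,0,-0.2,0,0,0],[0,0,-0.3,0,0,0],[0,0,-0.5,0,0,0],[0,0,-0.8,0,0,0],[0,0,-0.8,0,0,0],[-0.9,0,-0.8,0,0,0],[-0.9,0,-0.8,0,0,0],[-0.9,0,0,0,0,0],[0,0,0,0,0,0],[0,0,0,0,0,0]],
  ],
)

```text
time_s: 31.53
tool_pos: [586.8, -252.2, 132.9]
ee_rot: [[-0.995, 0.105, 0.002], [0.105, 0.995, -0.001], [-0.002, -0.001, -1.0]]
wrist_force: [-0.8, 0.1, -0.1]
opening: 34.2
grasp_force: 0.0
```

```bash
python3 st.py; python3 - <<'E'
from h import *
import pickle
s=manip.sense();im=manip.capture('wrist');pickle.dump((s,im),open('w8.pkl','wb'))
a,b=pickle.load(open('w3.pkl','rb'));print(a['tool_pos'])
c=im[0:280,150:500];cv2.imwrite('pics/w8c.png',cv2.resize(c,None,fx=2.1,fy=2.1,interpolation=cv2.INTER_CUBIC))
g=cv2.cvtColor(im,6);np.set_printoptions(linewidth=250)
m=(g[150:260,285:370]>150).astype('uint8');k,l,st,cc=cv2.connectedComponentsWithStats(m)
print([(x.tolist(),(q+[285,150]).round(1).tolist()) for x,q in zip(st,cc) if x[4]>60])
E
```

```text
31.53 [ 586.79 -252.25  132.86] F [-0.85  0.07 -0.1 ] M [ 0.02  0.01 -0.01] 34.17117155592702 th -6.0049967062573195 Rz [ 0. -0. -1.]
ring [ 692.01 -263.31  133.08] delta tool [228.46 298.55  81.29] Ftool [ 0.85 -0.02  0.1 ]
[ 588.75487231 -249.96332527  136.78274126]
[([0, 0, 85, 110, 4319], [317.0, 212.6]), ([9, 0, 72, 95, 4711], [336.1, 193.5]), ([10, 104, 63, 6, 320], [328.4, 256.9])]
```

Call:
drive_tool(
  plan=[
    [[0.12,1,0,0,0,0],[0.12,1,0,0,0,0],[0.12,1,0,0,0,0],[0.12,1,0,0,0,0],[0.12,1,0,0,0,0],[0.12,1,0,0,0,0],[0.12,1,0,0,0,0],[0.12,1,0,0,0,0],[0.12,1,0,0,0,0],[0.12,1,0,0,0,0]],
  ],
)

```text
time_s: 32.42
tool_pos: [578.5, 51.3, 130.7]
ee_rot: [[-0.994, 0.106, -0.003], [0.106, 0.994, -0.0], [0.003, -0.0, -1.0]]
wrist_force: [0.1, -0.3, 0.3]
opening: 33.7
grasp_force: 0.0
```

Call:
drive_tool(
  plan=[
    [[0,0,0.75,0,0,0],[0,0,0.75,0,0,0],[0,0,0,0,0,0],[0,0,0,0,0,0],[0,0,0,0,0,0],[0,0,0,0,0,0],[0,0,0,0,0,0],[0,0,0,0,0,0],[0,0,0,0,0,0],[0,0,0,0,0,0]],
  ],
)

```text
time_s: 33.25
tool_pos: [581.4, 50.1, 86.9]
ee_rot: [[-0.994, 0.106, 0.001], [0.106, 0.994, 0.0], [-0.001, 0.0, -1.0]]
wrist_force: [-1.4, 0.4, -0.1]
opening: 34.4
grasp_force: 0.0
```

```bash
python3 - <<'E'
from h import *
import pickle
s=manip.sense();im=manip.capture('wrist');pickle.dump((s,im),open('w9.pkl','wb'))
print(s['time_s'],s['tool_pos'],np.round(s['ee_rot'],3).tolist())
u,v=pix([[496.2,57.4,62]],s)[0].round().astype(int);print(u,v)
a=cv2.resize(im[v-38:v+38,u-38:u+38],(456,456),interpolation=cv2.INTER_CUBIC)
b=pickle.load(open('w8.pkl','rb'))[1][0:280,235:415];b=cv2.resize(b,(293,456))
cv2.imwrite('pics/fin.png',np.hstack([a,b]))
E
```

```text
33.25 [581.42249092  50.11211562  86.90725319] [[-0.994, 0.106, 0.001], [0.106, 0.994, 0.0], [-0.001, 0.0, -1.0]]
323 97
```

View pics/fin.png

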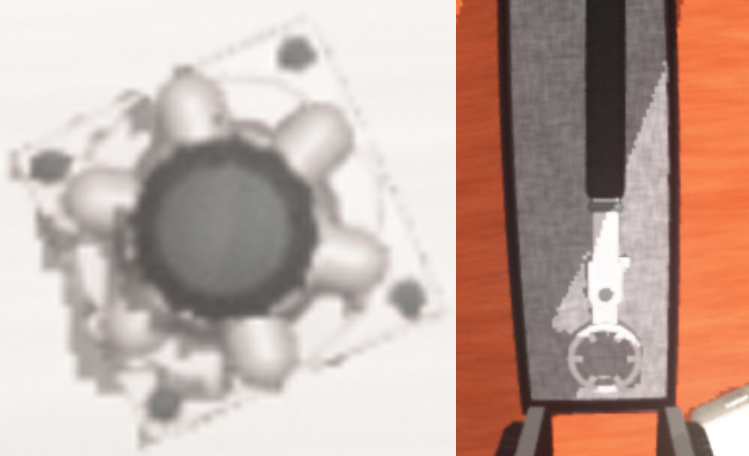

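The left half shows the lugs moved by 36° clockwise (up lug now at (190,80)), so the nut is home. The handle turned about 50°, well past the lug play, so the fold was over 0.1 rad. The right half shows the wrench flat and straight inside the tray, ring at (605,358).

```bash
python3 -c "
from cell import manip
print(manip.sign_off())"
```

```text
the job is handed in; nothing more can be done
None
```

I tightened the terminator nut until the wrench gave way at its joint, then laid the wrench back flat in its tray and handed the job in at about 33 s. The hand-in returned no verdict. The click is inferred from the force going flat and the handle travel, and the nut being home from its 36° clockwise turn in the pictures.

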